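# Clamp a pair of staining trays on the bench shaker

### The arm

A 6-joint arm with a two-finger parallel gripper is mounted at the origin on the work surface. World frame = base frame: x ahead of the robot, y to its left, z up, the work surface at z = 0. Lengths are in m, angles in degrees, forces in N, time in s.
With the tool pointing down it reaches from about 0.4 to 0.825 m from the base axis. Payload 7 kg.
Tool frame: the origin (TCP) lies midway between the tips of the shut fingers; the grasp point (between the pads) lies 19 mm behind it; z points along the fingers, y is the line along which they close (so a half turn about z gives the same grasp; the last joint's range is limited). The gripper opens to 88 mm and grips with 3 to 60 N. Pads are 19 mm wide; open, the fingers measure 130 mm over their backs; the gripper's body (78 mm by 193 mm) begins 47 mm behind the grasp point.
Start: joints at [16.507, 20.546, 0.682, 0, -70.136, -16.507], TCP at [0.675, -0, 0.227] pointing down, gripper open.
Joint ranges: [-176.03, 176.03], [-82.01, 121.73], [-58.28, 71.71], [-173.87, 95.51], [-174.79, -0.11], [-173.66, 173.66]. Speed limits (degrees/s): [136.94, 136.94, 172.46, 180, 180, 180].

### API

Orientations are given as [roll, pitch, yaw] about the fixed x, y, z axes, in that order (R = Rz(yaw) Ry(pitch) Rx(roll)).
In Python, from plant import get_state, optics, order gives the robot as it stands. The module is installed in compiled form; this text tells all that it offers.
- The arm moves only by the tool send_rows, never from a script. Its argument "moves" is a list of rows, each an object with "slide": the shift along the tool's x, y, z as a fraction of full scale, a list of three; "turn": the turn about the tool's z as a fraction of full scale; "gripper": the opening, from 0 (shut) to 1 (fully open). A call has exactly 5 rows; each row is the pose to reach, as a shift and turn from the pose commanded when the call began, along the tool's axes at that moment; what a row does not reach only later rows make up. Full scale, the value 1, is 150 mm for a shift and 90 degrees for a turn. A row lasts 1/12 s, in which the tool goes at most 41.7 mm and 7.16 degrees, less where a joint would pass 70% of its speed; a pose out of reach is approached as far as the arm can. A call with a number of a shift or a turn outside -1 to 1 is refused whole. A call with a gripper value outside its range is refused whole. The fingers move at their own pace and stop on an object; "newtons" is the grip in N (left out, the last holds). Time passes only in rows, so rows that repeat a pose let the fingers close, or fill a call up. It gives the time, the measured TCP pose, the force, the opening and the grip force at its end, in the units of the state.
- get_state(): the state, without advancing time (a new reading comes with each control period).
- optics.capture(name): name is "scene" or "side" or "wrist"; returns a dict with "img" (420x560x3 uint8, red, green, blue), "intrinsics" (3x3 intrinsics, pixels), "origin" and "attitude" of the camera in the world. Camera axes: x right, y down, z forward; pixel columns grow to the right and rows downward; lengths in m; the calibration is good to about 2 mm. A picture is of the moment at which its call begins. There is no depth.
- order.close_job(): hands the job in; it is judged then, once.
Trained networks look in the newest picture that a camera, given by its name, has taken for a name from the list of things; names that differ only in an ending like _2 or _b are one class to them, and where a whole thing is asked for, a point or a joint stands for the part that bears it (a point fixed in the world has none). Each returns a list of dicts, best first, with "p" (0 to 1); they miss things now and then, are a little off and sometimes report something else, mostly with a low value. They report only what shows in the picture. A call takes as long as a camera call.
- optics.look_for(camera, name): "location" ([x, y, z] in m, in world coordinates, good to about 4 mm: the middle of the surface that is visible of it).
The state is a dict: "time_s": time; "joints": joint angles; "qd": joint speeds; "joint_torque": joint torques, N m; "tcp_pos": TCP position; "eef_rot": TCP orientation; "contact_force": force on the tool from outside, world axes, zero at the start; "moment": the same for the moment, N m; "gripper_width": finger opening in m; "gripper_force": force on a finger pad.
Only numpy, scipy, OpenCV 4.12 (cv2) and the standard library are available. Lean on these libraries where they do the work, as an engineer would, in place of code of your own. Each camera call takes 0.05 s, during which the arm holds its last target. There are 200 camera calls.

### The job

Stack the loose full-length tray (not the short one) squarely on top of the identical tray that already lies on the shaker, lowering it rather than dropping it. Then slide the shaker's clamp bar up until the pile is pressed snugly between it and the fixed end bar, and lock the clamp by turning its knob clockwise all the way. Leave the short tray where it is.

Things in the scene. Friction and masses are not known exactly. Their poses are not given: they have to be found in the camera images.
- shaker: Bench shaker: white box fixed to the table, with a flat aluminium platform 220 (x) x 320 (y) mm on top, 90 mm above the origin. Origin: centre of its underside; z up. A fixed grey end bar (130 mm along x, 20 mm thick, 50 mm tall) stands across the platform's +y end, inner face at y = +125 mm. The clamp slides along y at the other end.
- stop_face (a point): Point on the inner face of the fixed end bar, mid-width, 30 mm above the platform. Axes as the shaker.
- clamp_face (a point): On the face of the sliding clamp bar that presses the trays, mid-width, 30 mm above the platform. Axes as the shaker. The clamp bar is grey, 130 mm along x, 14 mm thick, 50 mm tall; behind it (-y) an aluminium foot 190 x 62 mm, 14 mm tall, carries the knob on a round post 32 mm wide. Move it by bar or knob.
- clamp (a joint): Travel of the sliding clamp, m, along the shaker's +y (towards the fixed bar), 0 to 0.11. At 0 the two faces are 200 mm apart, so with trays snug between the faces it reads 0.080. About 1.5 N of friction when free, plus the trays' own friction (a few N); locked, it gives only a few mm under 30 N.
- knob_grip (a point): On the upright axis of the clamp knob, inside its bar grip, 10 mm below the bar's top; 45 mm behind (-y of) the clamp face. Its x axis runs along the bar and turns with it; z up. Knob: black, a disc 48 mm across with a bar grip 70 mm long, 16 mm wide, 27 mm tall on top (148 to 175 mm above the table), higher than the bars and the pile of trays: fingers can pass all round it.
- knob (a joint): Angle of the knob, rad, growing clockwise seen from above, 0 to 1.6 (end stops). At 0 (loose) the bar grip lies crossways, along the shaker's x; a quarter turn clockwise (1.57), bar along the slide, is fully locked. Starts between 0 and 0.3, clamp free. Turning takes about 0.13 N m, up to 0.35 near the end. Past about 1.15 the clamp bites; left short of 1.5 it can ease back a little.
- tray_low: Full-length lidded staining tray, black plastic base with a fixed grey lid with a white panel, a plain block 60 mm (x) x 120 mm (y) x 30 mm tall with flat top and bottom, 0.17 to 0.35 kg. Origin: centre of its underside, z up. It lies on the shaker's platform near the fixed end bar, 5 to 18 mm short of it and up to about 0.06 rad askew; it slides freely and squares itself when the clamp pushes it.
- tray_top: The loose full-length lidded staining tray, black plastic base with a fixed grey lid with a white panel, a plain block 60 mm (x) x 120 mm (y) x 30 mm tall with flat top and bottom, 0.17 to 0.35 kg. Origin: centre of its underside, z up. It lies on the table, beside a shorter tray of the same look; grip it across its 60 mm width.
- tray_short: Short lidded tray of the same look, 60 mm (x) x 85 mm (y), 30 mm tall. Origin: centre of its underside. To be left alone.

How it is judged:
By the outcome, as a careful person would: the job done as asked, in the order asked, and still so for the second after the job is handed in, with the robot touching nothing.
It also fails if it takes over 54 s, if anything falls off the work surface, if the arm or the gripper's body presses on something with over 40 N, if the wrist force passes 120 N, or if a joint passes its speed limit or range.

## Working session

There is one attempt and no reset: what is moved stays moved. The work goes in short steps, Python scripts to look and compute and a tool call to move; the robot and the scene stay as the last step left them, time stands still between calls to the robot, and variables do not carry over. Pictures are saved under pics/ and viewed, at most 14 in all, crops included, and the job is handed in when it is done.

Besides the shell and the picture viewer there is one more tool, called after "Emit:" as name([rows], argument=value, ...), one row to a line, values as JSON. send_rows: Moves the arm, as the interface text tells. Shift numbers are shares of 150 mm and turn numbers shares of 90 degrees, none past 1 either way. Its arguments: {"type":"object","properties":{"moves":{"type":"array"},"newtons":{"type":"number"}},"required":["moves"]}

```bash
mkdir -p pics; cat > h.py <<'E'
import numpy as np, cv2
from plant import get_state, optics, order
def cap(n,f=None):
    c=optics.capture(n)
    if f: cv2.imwrite('pics/'+f,c['img'][:,:,::-1])
    return c
def att(c):
    a=np.array(c['attitude'])
    if a.shape==(3,3): return a
    from scipy.spatial.transform import Rotation as R
    return R.from_euler('xyz',a,degrees=True).as_matrix()
def back(c,uv,z):
    d=att(c)@np.linalg.inv(c['intrinsics'])@np.array([uv[0],uv[1],1.]); o=np.array(c['origin'])
    return o+d*(z-o[2])/d[2]
def proj(c,p):
    q=np.array(c['intrinsics'])@att(c).T@(np.array(p)-c['origin']); return q[:2]/q[2]
E
python3 - <<'E'
from h import *
a=cap('scene','a.png'); b=cap('side','b.png')
cv2.imwrite('pics/ab.png',cv2.resize(np.vstack([a['img'],b['img']])[:,:,::-1],None,fx=.7,fy=.7)) 
for c in(a,b): print(c['origin'],c['attitude'])
for n in ['shaker','clamp_face','stop_face','knob_grip','tray_low','tray_top','tray_short','knob']:
  for cam in('scene','side'):
    try: print(n,cam,[(np.round(r['location'],3).tolist(),round(r['p'],2)) for r in optics.look_for(cam,n)[:3]])
    except Exception as e: print(n,cam,e)
print(get_state())
E
```

```text
[ 1.01451779 -0.59305681  0.85448147] [-133.79785427    0.2209781    37.76907608]
[0.36189673 0.50506756 0.62327533] [-134.2836308     0.24971583 -160.64139368]
shaker scene [([0.594, -0.009, 0.088], 0.88)]
shaker side [([0.532, 0.128, 0.087], 0.8)]
clamp_face scene [([0.572, -0.024, 0.104], 0.77)]
clamp_face side [([0.543, 0.003, 0.118], 0.81)]
stop_face scene [([0.593, -0.01, 0.091], 0.91)]
stop_face side [([0.537, 0.128, 0.088], 0.76)]
knob_grip scene [([0.561, -0.028, 0.162], 0.76)]
knob_grip side [([0.553, -0.012, 0.159], 0.59)]
tray_low scene [([0.588, 0.124, 0.118], 0.57)]
tray_low side [([0.565, 0.145, 0.118], 0.89)]
tray_top scene [([0.652, -0.256, 0.03], 0.71)]
tray_top side [([0.632, -0.248, 0.03], 0.72)]
tray_short scene [([0.467, -0.229, 0.03], 0.94), ([0.57, -0.022, 0.102], 0.4)]
tray_short side [([0.449, -0.208, 0.034], 0.7)]
knob scene [([0.561, -0.023, 0.164], 0.92), ([0.463, -0.232, 0.028], 0.37)]
knob side [([0.554, -0.01, 0.162], 0.66)]
{'time_s': 0.9, 'joints': array([ 1.65069180e+01,  2.05436435e+01,  6.81603964e-01,  1.71812647e-03,
       -7.01359936e+01, -1.65070526e+01]), 'qd': array([-0.01966591, -0.04922983, -0.01870853,  0.0845846 , -0.0288086 ,
        0.00086789]), 'joint_torque': array([ 1.20217184e-03, -5.82355893e+01,  2.93299681e+01,  7.00256735e+00,
        1.25993739e-02,  7.31535408e-06]), 'tcp_pos': array([ 6.74978226e-01, -2.95656556e-05,  2.26594638e-01]), 'eef_rot': array([-1.79997655e+02, -9.90472518e-04, -8.99995508e+01]), 'contact_force': array([-0.23388926,  0.32150837, -0.75153382]), 'moment': array([-0.0351182 ,  0.04036749,  0.03111591]), 'gripper_force': 0.0, 'gripper_width': 0.08777342937466857}
```

View pics/a.png

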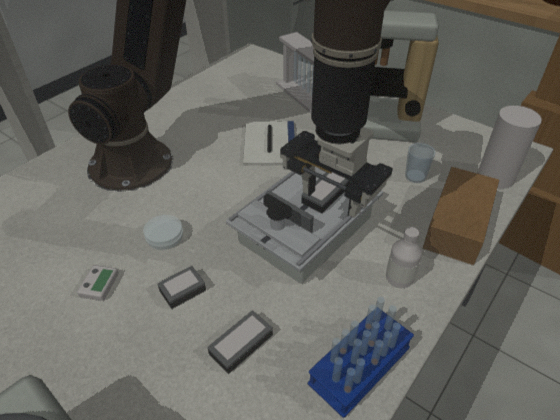

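View pics/b.png

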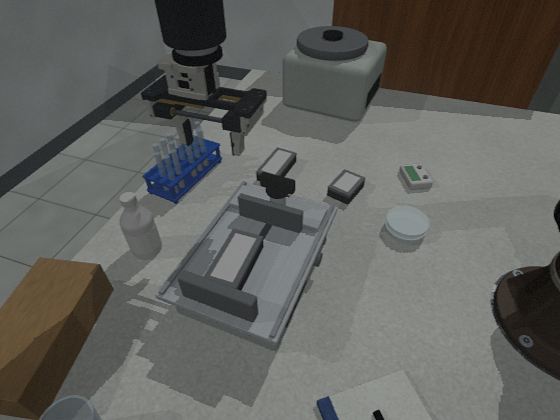

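The scene view shows the long tray at about (241,341), the short tray at (182,287) and the shaker at (305,215), partly hidden by the gripper. The side view shows the long tray at (277,163), the short one at (346,186) and the knob at (278,185). I'll move towards the loose tray to uncover the shaker and use the wrist camera.

Emit:
send_rows([
  {"slide": [0.2,0.05,0],"turn": 0,"gripper": 1},
  {"slide": [0.4,0.1,0],"turn": 0,"gripper": 1},
  {"slide": [0.6,0.15,0],"turn": 0,"gripper": 1},
  {"slide": [0.8,0.2,0],"turn": 0,"gripper": 1},
  {"slide": [1,0.2,0],"turn": 0,"gripper": 1},
])

```text
time_s: 1.32
tcp_pos: [0.6439, -0.1512, 0.2271]
eef_rot: [-180.0, 0.0, -90.0]
contact_force: [1.0, -0.7, 0.2]
gripper_width: 0.0878
gripper_force: 0.0
```

```bash
python3 - <<'E'
from h import *
w=cap('wrist','w1.png');a=cap('scene','a2.png');b=cap('side','b2.png')
print(w['origin'],w['attitude'],w['intrinsics'],get_state()['tcp_pos'])
for n in ['clamp_face','stop_face','knob_grip','tray_low','tray_top','tray_short']:
  for cam in('scene','side','wrist'):
    print(n,cam,[(np.round(r['location'],3).tolist(),round(r['p'],2)) for r in optics.look_for(cam,n)[:3]])
g=cv2.resize(np.hstack([w['img'][:,:,::-1],a['img'][100:,100:440,::-1][:0].reshape(0,340,3)]) if 0 else w['img'][:,:,::-1],None,fx=1.4,fy=1.4);cv2.imwrite('pics/w1b.png',g)
cv2.imwrite('pics/a2b.png',cv2.resize(a['img'][110:410,120:440,::-1],(800,600)[:2] and None,fx=2,fy=2,interpolation=cv2.INTER_CUBIC)) if 0 else cv2.imwrite('pics/a2b.png',cv2.resize(a['img'][110:400,120:430,::-1],None,fx=2,fy=2,interpolation=cv2.INTER_CUBIC))
cv2.imwrite('pics/b2b.png',cv2.resize(b['img'][130:350,140:400,::-1],None,fx=2.7,fy=2.7,interpolation=cv2.INTER_CUBIC))
E
```

```text
[ 0.64379647 -0.22697856  0.38601072] [ 1.63906050e+02  3.48787449e-03 -1.79947614e+02] [[341.29128017   0.         276.62904635]
 [  0.         341.29128017 209.76442416]
 [  0.           0.           1.        ]] [ 0.64458857 -0.15208826  0.22653213]
clamp_face scene [([0.559, -0.033, 0.103], 0.93)]
clamp_face side []
clamp_face wrist [([0.597, -0.025, 0.105], 0.77)]
stop_face scene [([0.624, 0.066, 0.092], 0.59)]
stop_face side [([0.542, 0.127, 0.087], 0.74)]
stop_face wrist [([0.602, -0.034, 0.104], 0.82)]
knob_grip scene []
knob_grip side [([0.552, -0.009, 0.159], 0.89)]
knob_grip wrist [([0.553, -0.037, 0.148], 0.7), ([0.595, -0.028, 0.109], 0.42)]
tray_low scene [([0.58, 0.139, 0.119], 0.78)]
tray_low side [([0.568, 0.145, 0.118], 0.84)]
tray_low wrist [([0.553, -0.036, 0.145], 0.61)]
tray_top scene []
tray_top side [([0.631, -0.25, 0.03], 0.64)]
tray_top wrist [([0.641, -0.25, 0.03], 0.56)]
tray_short scene [([0.464, -0.229, 0.03], 0.96)]
tray_short side [([0.451, -0.208, 0.032], 0.61)]
tray_short wrist [([0.458, -0.228, 0.034], 0.75), ([0.594, -0.026, 0.108], 0.37)]
```

View pics/w1b.png

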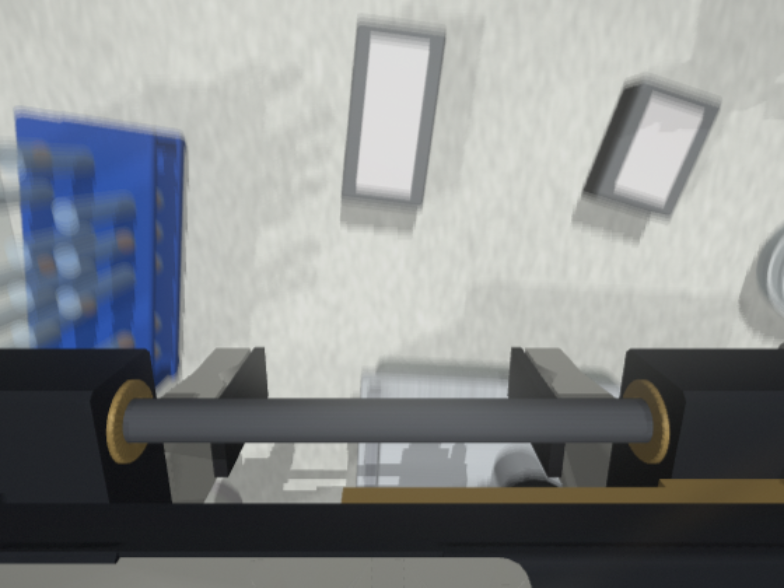

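View pics/a2b.png

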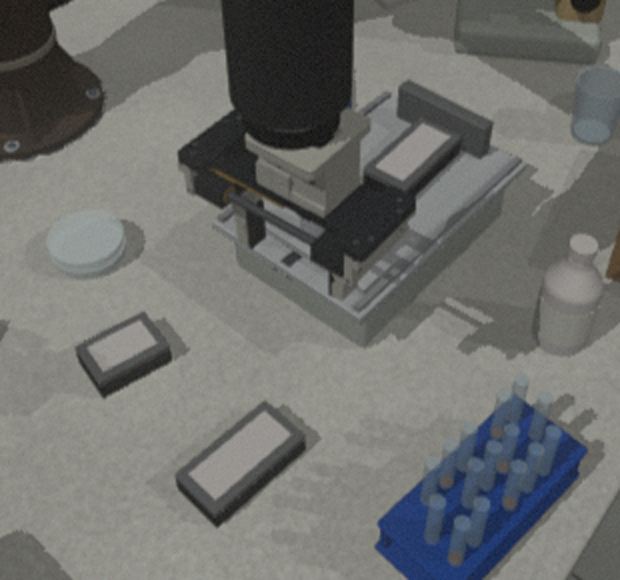

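View pics/b2b.png

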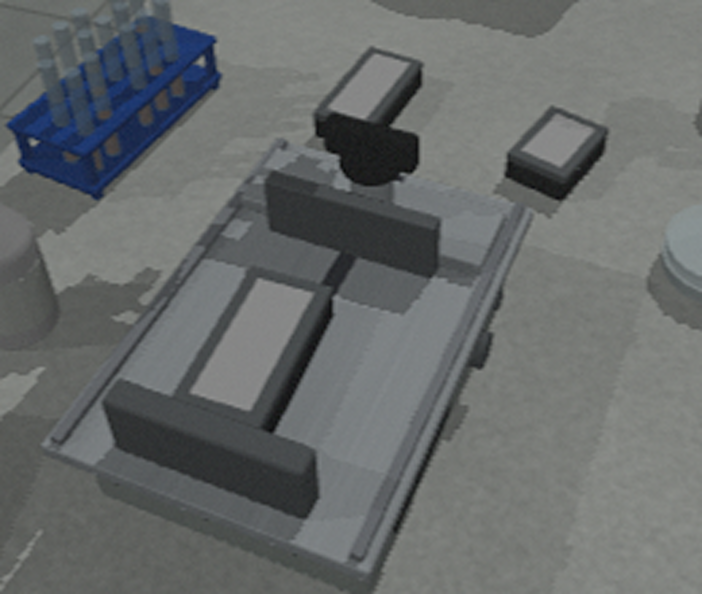

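The wrist view shows the long tray with lid corners at about (360,19), (446,26), (424,207) and (343,203) in the upscaled picture. The scene and side crops show tray_low against its end bar, and the clamp bar and knob at (373,150) in the side crop. Next I'll compute the geometry.

```bash
python3 - <<'E'
from h import *
from scipy.optimize import least_squares
w=cap('wrist');a=cap('scene');b=cap('side')
C={'w':(w,1.4,0,0),'a':(a,2,120,110),'b':(b,2.7,140,130)}
def px(k,u,v): c,s,x,y=C[k]; return (u/s+x,v/s+y)
def tri(obs):
    A=[];B=[]
    for k,u,v in obs:
        c=C[k][0]; d=att(c)@np.linalg.inv(c['intrinsics'])@np.array([*px(k,u,v),1]); d/=np.linalg.norm(d); P=np.eye(3)-np.outer(d,d); A.append(P);B.append(P@c['origin'])
    return np.linalg.solve(sum(A),sum(B))
def rect(k,pts,z): 
    q=np.array([back(C[k][0],px(k,*p),z)[:2] for p in pts]); print(k,q.round(4).tolist(),'mean',q.mean(0).round(4),'lens',[np.linalg.norm(q[i]-q[i-1]).round(4) for i in range(4)]); return q
# tray_top lid, order far-left,..: wrist view
q=rect('w',[(360,19),(446,26),(424,207),(343,203)],.03)
for e in (q[2]-q[1],q[3]-q[0]): print('axis deg',np.degrees(np.arctan2(e[1],e[0])))
rect('a',[(179,480),(216,512),(304,438),(266,404)],.03)
rect('b',[(373,48),(421,66),(356,128),(318,110)],.03)
print('tray_top panel tri', tri([('w',395,116),('a',241,458)]))
print('short');rect('w',[(636,76),(719,102),(668,215),(588,192)],.03)
print('low');rect('a',[(427,118),(462,148),(400,192),(368,168)],.12);rect('b',[(250,268),(332,288),(265,425),(178,390)],.12)
print('low panel tri',tri([('a',415,155),('b',252,345)]))
for k,pts,z,n in [('b',[(107,395),(312,470),(318,455),(125,380)],.14,'endbar top'),('b',[(268,190),(437,232),(440,218),(275,174)],.14,'clamp top'),('a',[(398,90),(488,135),(492,122),(408,80)],.14,'endbar scene'),
 ('b',[(45,445),(360,580),(528,208),(283,142)],.09,'platform'),('b',[(326,118),(417,136),(417,128),(332,113)],.175,'knob')]:
    print(n); rect(k,pts,z)
E
```

```text
w [[0.663, -0.3132], [0.6057, -0.3091], [0.6178, -0.1897], [0.6773, -0.1926]] mean [ 0.641  -0.2512] lens [np.float64(0.1215), np.float64(0.0574), np.float64(0.12), np.float64(0.0596)]
axis deg 84.22577254471086
axis deg 83.2242745850687
a [[0.6146, -0.3048], [0.6651, -0.3076], [0.6808, -0.1954], [0.6251, -0.1879]] mean [ 0.6464 -0.2489] lens [np.float64(0.1173), np.float64(0.0505), np.float64(0.1133), np.float64(0.0562)]
b [[0.6586, -0.3079], [0.6033, -0.2942], [0.6302, -0.182], [0.6733, -0.1955]] mean [ 0.6413 -0.2449] lens [np.float64(0.1133), np.float64(0.057), np.float64(0.1153), np.float64(0.0452)]
tray_top panel tri [ 0.64176978 -0.25086217  0.02600093]
short
w [[0.4746, -0.2785], [0.4146, -0.2619], [0.4373, -0.184], [0.4984, -0.2006]] mean [ 0.4562 -0.2312] lens [np.float64(0.0814), np.float64(0.0623), np.float64(0.0812), np.float64(0.0633)]
low
a [[0.5566, 0.2052], [0.6204, 0.183], [0.6052, 0.0756], [0.5529, 0.0865]] mean [0.5838 0.1376] lens [np.float64(0.1187), np.float64(0.0675), np.float64(0.1085), np.float64(0.0534)]
b [[0.605, 0.0866], [0.5459, 0.0854], [0.5437, 0.1994
[... 433 characters left out ...]
0.617, 0.0131]] mean [0.5537 0.0233] lens [np.float64(0.0173), np.float64(0.1244), np.float64(0.0138), np.float64(0.1246)]
endbar scene
a [[0.5106, 0.2077], [0.6429, 0.2003], [0.6344, 0.224], [0.5089, 0.2323]] mean [0.5742 0.2161] lens [np.float64(0.0246), np.float64(0.1325), np.float64(0.0252), np.float64(0.1258)]
platform
b [[0.676, 0.2389], [0.4635, 0.2574], [0.4461, -0.0647], [0.653, -0.0761]] mean [0.5596 0.0889] lens [np.float64(0.3159), np.float64(0.2133), np.float64(0.3226), np.float64(0.2072)]
knob
b [[0.5884, -0.0177], [0.5218, -0.0196], [0.5245, -0.0279], [0.5865, -0.0243]] mean [ 0.5553 -0.0224] lens [np.float64(0.0069), np.float64(0.0666), np.float64(0.0088), np.float64(0.0621)]
```

Emit:
send_rows([
  {"slide": [0.2,0.01,0.1],"turn": 0.03,"gripper": 1},
  {"slide": [0.4,0.02,0.25],"turn": 0.069,"gripper": 1},
  {"slide": [0.6,0.025,0.45],"turn": 0.069,"gripper": 1},
  {"slide": [0.67,0.025,0.6],"turn": 0.069,"gripper": 1},
  {"slide": [0.67,0.025,0.7],"turn": 0.069,"gripper": 1},
])

```text
time_s: 2.93
tcp_pos: [0.6394, -0.253, 0.1183]
eef_rot: [179.8, 0.0, -96.4]
contact_force: [0.4, 0.2, -0.9]
gripper_width: 0.0876
gripper_force: 0.0
```

Emit:
send_rows([
  {"slide": [0,0,0.2],"turn": 0,"gripper": 1},
  {"slide": [0,0,0.4],"turn": 0,"gripper": 1},
  {"slide": [0,0,0.58],"turn": 0,"gripper": 1},
  {"slide": [0,0,0.7],"turn": 0,"gripper": 1},
  {"slide": [0,0,0.77],"turn": 0,"gripper": 1},
])

```text
time_s: 3.35
tcp_pos: [0.6397, -0.2504, 0.0031]
eef_rot: [179.8, 0.0, -96.2]
contact_force: [-0.8, -0.1, -0.4]
gripper_width: 0.0874
gripper_force: 0.0
```

Emit:
send_rows([
  {"slide": [0,0,0],"turn": 0,"gripper": 0.6},
  {"slide": [0,0,0],"turn": 0,"gripper": 0.5},
  {"slide": [0,0,0],"turn": 0,"gripper": 0.5},
  {"slide": [0,0,0],"turn": 0,"gripper": 0.5},
  {"slide": [0,0,0],"turn": 0,"gripper": 0.5},
], newtons=25)

```text
time_s: 3.77
tcp_pos: [0.6418, -0.2506, 0.0077]
eef_rot: [-179.9, -0.0, -96.2]
contact_force: [-3.3, 0.2, 4.6]
gripper_width: 0.0598
gripper_force: 11.8
```

Emit:
send_rows([
  {"slide": [0,0,0],"turn": 0,"gripper": 0.5},
  {"slide": [0,0,-0.1],"turn": 0,"gripper": 0.5},
  {"slide": [0,0,-0.3],"turn": 0,"gripper": 0.5},
  {"slide": [0,0,-0.55],"turn": 0,"gripper": 0.5},
  {"slide": [0,0,-0.8],"turn": 0,"gripper": 0.5},
], newtons=25)

```text
time_s: 4.18
tcp_pos: [0.6401, -0.2502, 0.1263]
eef_rot: [179.8, 0.0, -96.2]
contact_force: [2.0, 0.8, -3.1]
gripper_width: 0.06
gripper_force: 25.0
```

Emit:
send_rows([
  {"slide": [-0.05,0,-0.2],"turn": 0,"gripper": 0.5},
  {"slide": [-0.2,0,-0.4],"turn": 0,"gripper": 0.5},
  {"slide": [-0.45,0,-0.6],"turn": 0,"gripper": 0.5},
  {"slide": [-0.7,0,-0.75],"turn": 0,"gripper": 0.5},
  {"slide": [-0.9,0,-0.8],"turn": 0,"gripper": 0.5},
])

```text
time_s: 4.6
tcp_pos: [0.6564, -0.1156, 0.2496]
eef_rot: [-179.8, 0.0, -96.3]
contact_force: [0.7, 0.6, -3.6]
gripper_width: 0.0599
gripper_force: 25.0
```

```bash
python3 - <<'E'
from h import *
s=get_state();print(s['tcp_pos'],s['eef_rot'],s['contact_force'],s['gripper_width'],s['gripper_force'])
w=cap('wrist','w2.png');a=cap('scene','a3.png');b=cap('side','b3.png')
cv2.imwrite('pics/c3.png',np.hstack([cv2.resize(a['img'][110:330,160:420,::-1],(390,330),interpolation=cv2.INTER_CUBIC),cv2.resize(b['img'][130:350,140:400,::-1],(390,330),interpolation=cv2.INTER_CUBIC)]))
for n in ['tray_low','tray_top','knob_grip','clamp_face']:
  for cam in('scene','side','wrist'):
    print(n,cam,[(np.round(r['location'],3).tolist(),round(r['p'],2)) for r in optics.look_for(cam,n)[:3]])
E
```

```text
[ 0.65636674 -0.11557234  0.24961094] [-1.79767328e+02  3.21738905e-02 -9.62800397e+01] [ 0.68051603  0.56710099 -3.55493366] 0.05989897537471981 24.970310926437378
tray_low scene [([0.578, 0.184, 0.12], 0.81)]
tray_low side [([0.569, 0.146, 0.118], 0.81)]
tray_low wrist []
tray_top scene [([0.657, -0.153, 0.272], 0.76)]
tray_top side [([0.65, -0.076, 0.271], 0.59)]
tray_top wrist [([0.651, -0.14, 0.272], 0.73)]
knob_grip scene [([0.53, -0.025, 0.16], 0.61), ([0.462, -0.232, 0.028], 0.27)]
knob_grip side [([0.554, -0.012, 0.158], 0.8)]
knob_grip wrist []
clamp_face scene [([0.536, -0.026, 0.101], 0.56)]
clamp_face side [([0.542, 0.004, 0.12], 0.64)]
clamp_face wrist [([0.561, -0.041, 0.106], 0.71)]
```

View pics/w2.png

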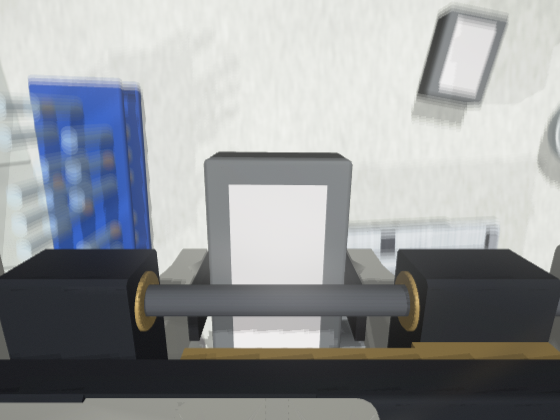

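The held tray sits centred between the fingers, with its far lid edge at row 157 and columns 206–350. Next I'll measure tray_low from the clear scene and side views.

```bash
python3 - <<'E'
from h import *
a=cap('scene');b=cap('side')
A=cv2.resize(a['img'][135:235,280:380,::-1],(400,400),interpolation=cv2.INTER_CUBIC)
B=cv2.resize(b['img'][215:335,160:280,::-1],(400,400),interpolation=cv2.INTER_CUBIC)
cv2.imwrite('pics/c4.png',np.clip(np.hstack([A,B])*1.3,0,255).astype(np.uint8))
E
```

```text
(no output)
```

View pics/c4.png

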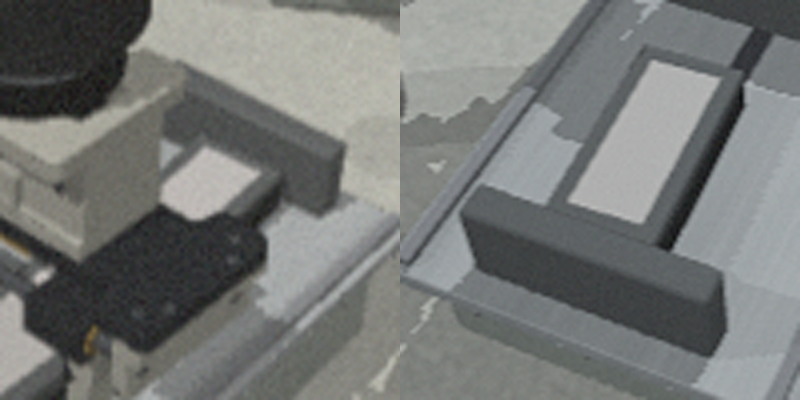

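```bash
python3 - <<'E'
from h import *
a=cap('scene');b=cap('side')
def quad(f,x0,x1,y0,y1,seed):
    im=cv2.imread('pics/'+f)
    s=8; g=cv2.resize(im[y0:y1,x0:x1],None,fx=s,fy=s,interpolation=cv2.INTER_CUBIC).astype(float)
    b_,g_,r=g[...,0],g[...,1],g[...,2]
    p=g[int((seed[1]-y0)*s)-8:int((seed[1]-y0)*s)+8,int((seed[0]-x0)*s)-8:int((seed[0]-x0)*s)+8].reshape(-1,3).mean(0)
    m=(g.min(2)>0.78*p.min()).astype(np.uint8) 
    m=cv2.morphologyEx(m,cv2.MORPH_OPEN,np.ones((9,9)))
    n,l=cv2.connectedComponents(m); k=l[int((seed[1]-y0)*s),int((seed[0]-x0)*s)]
    c=max(cv2.findContours((l==k).astype(np.uint8),0,2)[0],key=cv2.contourArea); h=cv2.convexHull(c)
    e=5
    while len(q:=cv2.approxPolyDP(h,e,True))>4: e+=1
    return [(u/s+x0,v/s+y0) for u,v in (q[:,0]+.5)],cv2.contourArea(c)/s/s,p
for f,c,args in [('a2.png',a,(300,360,160,215,(327,187),.12)),('b2.png',b,(200,275,225,290,(233,258),.12)),('a.png',a,(205,275,305,375,(241,336),.03)),('b.png',b,(255,300,145,190,(277,163),.03))]:
    q,ar,p=quad(f,*args[:5]); P=np.array([back(c,np.array(u)-.5,args[5])[:2] for u in q])
    print(f,np.round(q,1).tolist(),round(ar),p.round());print(P.round(4).tolist(),P.mean(0).round(4),[float(np.linalg.norm(P[i]-P[i-1]).round(4)) for i in range(4)],'centre');
    for i in range(4):
        e=P[i]-P[i-1]; 
        if np.linalg.norm(e)>.07: print('  axis',np.degrees(np.arctan2(e[1],e[0]))%180)
E
```

```text
a2.png [[344.7, 177.9], [321.9, 199.9], [308.3, 193.8], [330.9, 171.9]] 470 [144. 146. 150.]
[[0.5947, 0.1938], [0.5954, 0.0957], [0.5586, 0.0939], [0.5559, 0.1927]] [0.5761 0.144 ] [0.0388, 0.0981, 0.0369, 0.0989] centre
  axis 90.42827712535333
  axis 91.53685728120855
b2.png [[255.8, 238.6], [232.8, 281.8], [210.7, 275.7], [235.4, 233.3]] 1077 [135. 135. 134.]
[[0.5576, 0.093], [0.5573, 0.1918], [0.5965, 0.1926], [0.5973, 0.0932]] [0.5772 0.1426] [0.0396, 0.0988, 0.0392, 0.0994] centre
  axis 90.17220957890174
  axis 90.44067444523745
a.png [[252.9, 315.8], [265.1, 327.9], [227.1, 359.6], [214.7, 346.2]] 922 [138. 141. 144.]
[[0.6294, -0.1947], [0.6669, -0.2017], [0.6534, -0.2988], [0.6154, -0.2925]] [ 0.6412 -0.2469] [0.0988, 0.0381, 0.0981, 0.0385] centre
  axis 81.84471395885639
  axis 82.09280116490217
b.png [[291.3, 153.3], [275.4, 173.9], [261.8, 170.2], [278.4, 150.2]] 354 [137. 138. 137.]
[[0.6185, -0.2968], [0.6283, -0.1994], [0.6664, -0.2025], [0.6561, -0.2992]] [ 0.6423 -0.2495] [0.0376, 0.0979, 0.0382, 0.0973] centre
  axis 84.23885634470835
  axis 83.91679272825938
```

Emit:
send_rows([
  {"slide": [-0.12,0.05,0],"turn": -0.03,"gripper": 0.5},
  {"slide": [-0.35,0.15,0],"turn": -0.06,"gripper": 0.5},
  {"slide": [-0.6,0.27,0],"turn": -0.073,"gripper": 0.5},
  {"slide": [-0.8,0.36,0],"turn": -0.073,"gripper": 0.5},
  {"slide": [-0.9,0.4,0],"turn": -0.073,"gripper": 0.5},
])

```text
time_s: 5.97
tcp_pos: [0.6096, 0.0274, 0.2464]
eef_rot: [-180.0, 0.1, -89.5]
contact_force: [0.3, -1.1, -3.5]
gripper_width: 0.0598
gripper_force: 25.0
```

```bash
cat >> h.py <<'E'
def rel(x,y,z,yaw=None):
    s=get_state(); t=np.radians(s['eef_rot'][2]); d=np.array([x,y])-s['tcp_pos'][:2]
    print('tcp',s['tcp_pos'].round(4),'rot',s['eef_rot'].round(2),'F',s['contact_force'].round(1),'w',round(s['gripper_width'],4))
    print('slide',np.round([d@[np.cos(t),np.sin(t)]/.15,d@[np.sin(t),-np.cos(t)]/.15,(s['tcp_pos'][2]-z)/.15],3), 'turn', None if yaw is None else (s['eef_rot'][2]-yaw)/90)
E
python3 -c "
from h import *
cap('side');rel(.576,.141,.15,-89.6)"
```

```text
tcp [0.6096 0.0288 0.2466] rot [-1.7995e+02  9.0000e-02 -8.9470e+01] F [-1.6  0.4 -4.1] w 0.06
slide [-0.75   0.217  0.644] turn 0.0013936660670984856
```

Emit:
send_rows([
  {"slide": [-0.15,0.05,0],"turn": 0,"gripper": 0.5},
  {"slide": [-0.38,0.11,0],"turn": 0,"gripper": 0.5},
  {"slide": [-0.6,0.17,0.05],"turn": 0,"gripper": 0.5},
  {"slide": [-0.75,0.217,0.2],"turn": 0,"gripper": 0.5},
  {"slide": [-0.75,0.217,0.4],"turn": 0,"gripper": 0.5},
])

```text
time_s: 6.43
tcp_pos: [0.5784, 0.1411, 0.1883]
eef_rot: [-179.7, 0.2, -89.4]
contact_force: [1.2, -0.3, -4.4]
gripper_width: 0.0597
gripper_force: 25.0
```

Emit:
send_rows([
  {"slide": [0,0,0.05],"turn": 0,"gripper": 0.5},
  {"slide": [0,0,0.1],"turn": 0,"gripper": 0.5},
  {"slide": [0,0,0.13],"turn": 0,"gripper": 0.5},
  {"slide": [0,0,0.13],"turn": 0,"gripper": 0.5},
  {"slide": [0,0,0.13],"turn": 0,"gripper": 0.5},
])

```text
time_s: 6.85
tcp_pos: [0.5784, 0.1362, 0.1676]
eef_rot: [-179.9, 0.0, -89.7]
contact_force: [-0.1, 0.2, -1.7]
gripper_width: 0.06
gripper_force: 25.0
```

```bash
python3 - <<'E'
from h import *
b=cap('side');rel(.576,.141,.126,-89.6)
a=cap('scene','a5.png')
A=cv2.resize(a['img'][135:235,270:370,::-1],(400,400),interpolation=cv2.INTER_CUBIC)
B=cv2.resize(b['img'][205:325,160:280,::-1],(400,400),interpolation=cv2.INTER_CUBIC)
cv2.imwrite('pics/c5.png',np.hstack([A,B])); cv2.imwrite('pics/b5.png',b['img'][:,:,::-1])
E
```

```text
tcp [0.5784 0.1363 0.1678] rot [-1.799e+02  3.000e-02 -8.968e+01] F [ 0.1  0.3 -3.2] w 0.0603
slide [-0.031  0.016  0.279] turn -0.0009391640815593405
```

View pics/c5.png

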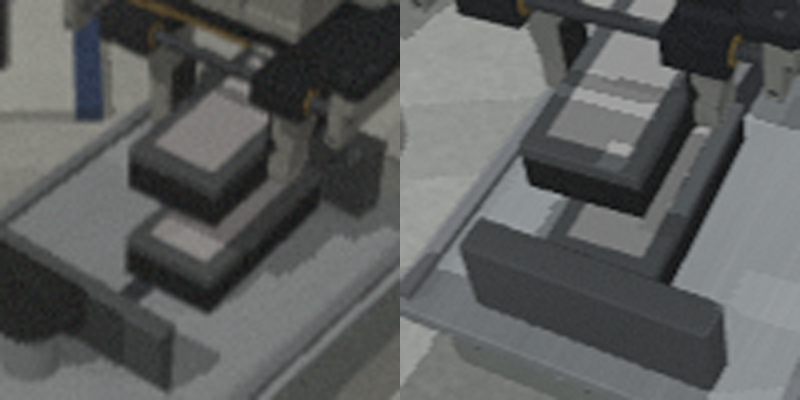

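```bash
python3 - <<'E'
from h import *
a=cap('scene');b=cap('side')
f=lambda c,s,x,y,P,z:print(np.array([back(c,(u/s+x-.5,v/s+y-.5),z)[:2] for u,v in P]).round(4).tolist())
f(a,4,270,135,[(131,154),(212,196)],.1915); f(a,4,270,135,[(129,241),(208,287)],.12)
f(b,3.333,160,205,[(125,144),(240,190)],.1915)
E
```

```text
[[0.5545, 0.0741], [0.6096, 0.0718]]
[[0.5503, 0.0813], [0.6083, 0.077]]
[[0.6049, 0.1981], [0.5451, 0.205]]
```

Emit:
send_rows([
  {"slide": [-0.036,0.01,0.05],"turn": 0,"gripper": 0.5},
  {"slide": [-0.036,0.01,0.11],"turn": 0,"gripper": 0.5},
  {"slide": [-0.036,0.01,0.17],"turn": 0,"gripper": 0.5},
  {"slide": [-0.036,0.01,0.21],"turn": 0,"gripper": 0.5},
  {"slide": [-0.036,0.01,0.23],"turn": 0,"gripper": 0.5},
])

```text
time_s: 7.47
tcp_pos: [0.5751, 0.1417, 0.1302]
eef_rot: [179.9, -0.1, -89.6]
contact_force: [0.0, 0.6, -2.4]
gripper_width: 0.0598
gripper_force: 25.0
```

Emit:
send_rows([
  {"slide": [0,0,0.01],"turn": 0,"gripper": 0.5},
  {"slide": [0,0,0.02],"turn": 0,"gripper": 0.5},
  {"slide": [0,0,0.03],"turn": 0,"gripper": 0.5},
  {"slide": [0,0,0.03],"turn": 0,"gripper": 0.5},
  {"slide": [0,0,0.03],"turn": 0,"gripper": 0.5},
])

```text
time_s: 7.88
tcp_pos: [0.5762, 0.1421, 0.1278]
eef_rot: [-180.0, 0.0, -89.6]
contact_force: [-1.2, -0.2, -3.2]
gripper_width: 0.06
gripper_force: 25.0
```

```bash
python3 - <<'E'
from h import *
b=cap('side','b6.png');cap('side');rel(.577,.142,.126,-89.6)
E
```

```text
tcp [0.5761 0.1421 0.1278] rot [-1.7998e+02  2.0000e-02 -8.9640e+01] F [ 0.  -0.4 -2.7] w 0.0598
slide [ 0.001 -0.006  0.012] turn -0.0004940064543390577
```

Emit:
send_rows([
  {"slide": [0,0,0.004],"turn": 0,"gripper": 0.5},
  {"slide": [0,0,0.008],"turn": 0,"gripper": 0.5},
  {"slide": [0,0,0.012],"turn": 0,"gripper": 0.5},
  {"slide": [0,0,0.012],"turn": 0,"gripper": 0.5},
  {"slide": [0,0,0.012],"turn": 0,"gripper": 0.5},
])

```text
time_s: 8.4
tcp_pos: [0.5761, 0.1421, 0.1276]
eef_rot: [-179.9, 0.0, -89.6]
contact_force: [-6.2, 0.7, 10.1]
gripper_width: 0.0598
gripper_force: 25.0
```

Emit:
send_rows([
  {"slide": [0,0,0.008],"turn": 0,"gripper": 0.72},
  {"slide": [0,0,0.006],"turn": 0,"gripper": 0.8},
  {"slide": [0,0,0.006],"turn": 0,"gripper": 0.9},
  {"slide": [0,0,0.006],"turn": 0,"gripper": 1},
  {"slide": [0,0,0.006],"turn": 0,"gripper": 1},
])

```text
time_s: 8.82
tcp_pos: [0.5761, 0.1421, 0.1248]
eef_rot: [-180.0, -0.0, -89.6]
contact_force: [-0.6, 0.0, 0.1]
gripper_width: 0.0841
gripper_force: 0.0
```

Emit:
send_rows([
  {"slide": [0,0,-0.05],"turn": 0,"gripper": 1},
  {"slide": [0,0,-0.2],"turn": 0,"gripper": 1},
  {"slide": [0,0,-0.4],"turn": 0,"gripper": 1},
  {"slide": [0,0,-0.65],"turn": 0,"gripper": 1},
  {"slide": [0.1,0,-0.85],"turn": 0,"gripper": 1},
])

```text
time_s: 9.23
tcp_pos: [0.5766, 0.1282, 0.2552]
eef_rot: [-179.9, 0.0, -89.5]
contact_force: [1.5, -0.3, 0.3]
gripper_width: 0.0877
gripper_force: 0.0
```

```bash
python3 - <<'E'
from h import *
b=cap('side','b7.png');a=cap('scene','a7.png');w=cap('wrist','w7.png');rel(.5545,-.02,.153)
print(w['origin'],w['attitude'])
for cam in('scene','side','wrist'):
    for n in ('knob_grip','clamp_face'): print(n,cam,[(np.round(r['location'],3).tolist(),round(r['p'],2)) for r in optics.look_for(cam,n)[:2]])
A=cv2.resize(a['img'][135:275,230:380,::-1],(386,360),interpolation=cv2.INTER_CUBIC)
B=cv2.resize(w['img'][:,:,::-1],(400,300)); B=cv2.copyMakeBorder(B,0,60,0,0,0)
cv2.imwrite('pics/c7.png',np.hstack([A,B]))
E
```

```text
tcp [0.5775 0.1271 0.2561] rot [-1.7968e+02  1.5000e-01 -8.9670e+01] F [-0.6 -0.  -0.8] w 0.0874
slide [0.979 0.159 0.687] turn None
[0.57772514 0.05054216 0.41789971] [ 163.74036045    0.52728579 -179.59562946]
knob_grip scene [([0.561, -0.028, 0.161], 0.84)]
clamp_face scene [([0.571, -0.023, 0.102], 0.66)]
knob_grip side [([0.542, -0.011, 0.154], 0.95)]
clamp_face side [([0.537, 0.012, 0.114], 0.84)]
knob_grip wrist [([0.552, -0.007, 0.164], 0.8)]
clamp_face wrist [([0.554, -0.005, 0.107], 0.91)]
```

View pics/c7.png

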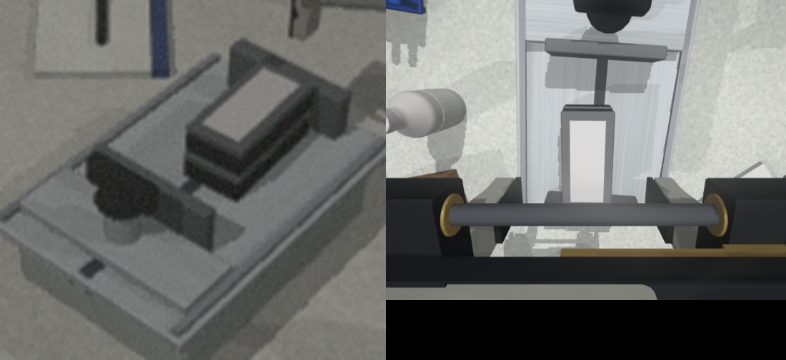

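The scene and wrist views show the pile stacked squarely (wrist lid at (588,150)). The knob sits at the top edge of the wrist view, near (612,12). I'll move closer to measure the knob and shaker angle.

Emit:
send_rows([
  {"slide": [0.1,0.03,0],"turn": 0,"gripper": 0.7},
  {"slide": [0.25,0.08,0],"turn": 0,"gripper": 0.5},
  {"slide": [0.4,0.12,0],"turn": 0,"gripper": 0.5},
  {"slide": [0.5,0.15,0],"turn": 0,"gripper": 0.5},
  {"slide": [0.5,0.15,0],"turn": 0,"gripper": 0.5},
])

```text
time_s: 10.1
tcp_pos: [0.5529, 0.0494, 0.2523]
eef_rot: [180.0, -0.0, -89.7]
contact_force: [-0.3, 0.4, -0.8]
gripper_width: 0.0598
gripper_force: 0.0
```

```bash
python3 - <<'E'
from h import *
w=cap('wrist');w=cap('wrist','w8.png');rel(.5545,-.02,.153)
for n in ('knob_grip','clamp_face'): print(n,[(np.round(r['location'],3).tolist(),round(r['p'],2)) for r in optics.look_for('wrist',n)[:2]])
print(w['origin'],w['attitude'])
cv2.imwrite('pics/c8.png',cv2.resize(w['img'][:230,130:430,::-1],None,fx=2.6,fy=2.6,interpolation=cv2.INTER_CUBIC))
E
```

```text
tcp [0.554  0.0513 0.2524] rot [-179.99    0.    -89.71] F [0.5 0.4 0.1] w 0.052
slide [ 0.475 -0.001  0.662] turn None
knob_grip [([0.554, -0.018, 0.175], 0.63)]
clamp_face [([0.554, -0.01, 0.105], 0.8)]
[ 0.55390422 -0.02527001  0.41129131] [ 1.63922336e+02 -2.33624322e-02 -1.79712836e+02]
```

View pics/c8.png

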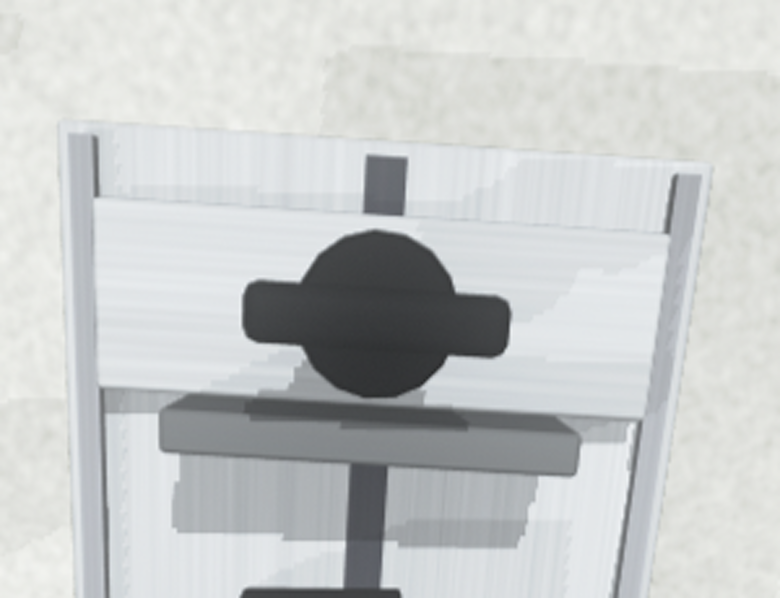

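The knob bar runs from about (243,311) to (510,327) in the crop, and the platform edge from (60,120) to (712,165). The bar is nearly parallel to the shaker's x axis, so the knob is near 0.

```bash
python3 - <<'E'
from h import *
w=cap('wrist')
def L(p,q,z):
    P,Q=[back(w,(u/2.6+129.5+.2,v/2.6-.3),z)[:2] for u,v in(p,q)]; d=P-Q; print(P.round(4),Q.round(4),'mid',((P+Q)/2).round(4),'len',np.linalg.norm(d).round(4),'ang',np.degrees(np.arctan2(d[1],d[0])).round(2))
L((243,311),(510,327),.175)
L((260,280),(490,295),.175);L((260,343),(490,357),.175)
L((60,120),(712,165),.09)
L((160,450),(578,474),.14);L((98,198),(670,233),.104);L((100,387),(641,418),.104)
L((103,590),(97,140),.09)
E
```

```text
[ 0.5904 -0.0183] [ 0.5215 -0.0147] mid [ 0.5559 -0.0165] len 0.069 ang -2.94
[ 0.5858 -0.0259] [ 0.527  -0.0226] mid [ 0.5564 -0.0243] len 0.0589 ang -3.2
[ 0.5863 -0.0102] [ 0.5263 -0.0071] mid [ 0.5563 -0.0087] len 0.06 ang -3.02
[ 0.6615 -0.077 ] [ 0.4443 -0.0647] mid [ 0.5529 -0.0709] len 0.2176 ang -3.25
[0.6228 0.0242] [0.4933 0.0308] mid [0.5581 0.0275] len 0.1296 ang -2.95
[ 0.6467 -0.0517] [ 0.4606 -0.0423] mid [ 0.5536 -0.047 ] len 0.1864 ang -2.9
[0.651  0.0089] [0.4647 0.0182] mid [0.5579 0.0135] len 0.1865 ang -2.88
[0.6605 0.0871] [ 0.6498 -0.071 ] mid [0.6551 0.008 ] len 0.1585 ang 86.13
```

Emit:
send_rows([
  {"slide": [0.1,-0.013,0],"turn": -0.07,"gripper": 0.5},
  {"slide": [0.2,-0.013,0],"turn": -0.15,"gripper": 0.5},
  {"slide": [0.32,-0.013,0],"turn": -0.23,"gripper": 0.5},
  {"slide": [0.42,-0.013,0],"turn": -0.3,"gripper": 0.5},
  {"slide": [0.452,-0.013,0],"turn": -0.37,"gripper": 0.5},
])

```text
time_s: 10.77
tcp_pos: [0.5566, -0.0167, 0.2522]
eef_rot: [180.0, -0.0, -56.0]
contact_force: [-0.7, -0.0, -0.2]
gripper_width: 0.0439
gripper_force: 0.0
```

Emit:
send_rows([
  {"slide": [0,0,0],"turn": -0.075,"gripper": 0.5},
  {"slide": [0,0,0],"turn": -0.15,"gripper": 0.5},
  {"slide": [0,0,0],"turn": -0.225,"gripper": 0.5},
  {"slide": [0,0,0],"turn": -0.3,"gripper": 0.5},
  {"slide": [0,0,0],"turn": -0.37,"gripper": 0.5},
])

```text
time_s: 11.18
tcp_pos: [0.5567, -0.0152, 0.2521]
eef_rot: [180.0, 0.0, -22.7]
contact_force: [-0.4, -0.8, 0.2]
gripper_width: 0.0438
gripper_force: 0.0
```

Emit:
send_rows([
  {"slide": [0,0,0],"turn": -0.07,"gripper": 0.5},
  {"slide": [0,0,0],"turn": -0.14,"gripper": 0.5},
  {"slide": [0,0,0],"turn": -0.2,"gripper": 0.5},
  {"slide": [0,0,0],"turn": -0.223,"gripper": 0.5},
  {"slide": [0,0,0],"turn": -0.223,"gripper": 0.5},
])

```text
time_s: 11.6
tcp_pos: [0.5567, -0.0152, 0.2521]
eef_rot: [180.0, 0.0, -2.8]
contact_force: [0.5, -0.9, 0.8]
gripper_width: 0.044
gripper_force: 0.0
```

```bash
python3 - <<'E'
from h import *
cap('side');cap('side');rel(.556,-.0165,.154,-3);print(get_state()['joints'].round(1))
E
```

```text
tcp [ 0.5566 -0.0154  0.2522] rot [ 1.7999e+02  2.0000e-02 -3.0300e+00] F [-0.7 -0.7 -0.8] w 0.044
slide [-0.004  0.008  0.654] turn -0.0003153988904271099
[ 18.6   8.5 -12.1   0.  -69.4  68.4]
```

Opening is 44 mm around a 16 mm bar, so I can descend and grip.

Emit:
send_rows([
  {"slide": [-0.004,0.008,0.15],"turn": 0,"gripper": 0.5},
  {"slide": [-0.004,0.008,0.3],"turn": 0,"gripper": 0.5},
  {"slide": [-0.004,0.008,0.45],"turn": 0,"gripper": 0.5},
  {"slide": [-0.004,0.008,0.58],"turn": 0,"gripper": 0.5},
  {"slide": [-0.004,0.008,0.65],"turn": 0,"gripper": 0.5},
])

```text
time_s: 12.12
tcp_pos: [0.5546, -0.017, 0.1524]
eef_rot: [180.0, 0.2, -3.1]
contact_force: [0.2, 0.0, 0.2]
gripper_width: 0.0437
gripper_force: 0.0
```

Emit:
send_rows([
  {"slide": [0,0,0],"turn": 0,"gripper": 0.3},
  {"slide": [0,0,0],"turn": 0,"gripper": 0.2},
  {"slide": [0,0,0],"turn": 0,"gripper": 0.0},
  {"slide": [0,0,0],"turn": 0,"gripper": 0.0},
  {"slide": [0,0,0],"turn": 0,"gripper": 0.0},
], newtons=50)

```text
time_s: 12.53
tcp_pos: [0.5564, -0.0169, 0.1561]
eef_rot: [-180.0, -0.1, -3.0]
contact_force: [0.4, -3.3, 1.2]
gripper_width: 0.0159
gripper_force: 2.0
```

Emit:
send_rows([
  {"slide": [0,0,0],"turn": 0,"gripper": 0.0},
  {"slide": [0,0,0],"turn": 0,"gripper": 0.0},
  {"slide": [0,0,0],"turn": 0,"gripper": 0.0},
  {"slide": [0,0,0],"turn": 0,"gripper": 0.0},
  {"slide": [0,0,0],"turn": 0,"gripper": 0.0},
])

```text
time_s: 12.95
tcp_pos: [0.5565, -0.0169, 0.156]
eef_rot: [-180.0, -0.1, -3.0]
contact_force: [-0.3, 0.4, 6.2]
gripper_width: 0.0158
gripper_force: 50.0
```

Emit:
send_rows([
  {"slide": [0,-0.03,0],"turn": 0,"gripper": 0},
  {"slide": [0,-0.08,0],"turn": 0,"gripper": 0},
  {"slide": [0,-0.13,0],"turn": 0,"gripper": 0},
  {"slide": [0,-0.17,0],"turn": 0,"gripper": 0},
  {"slide": [0,-0.2,0],"turn": 0,"gripper": 0},
])

```text
time_s: 13.37
tcp_pos: [0.5582, 0.0131, 0.1561]
eef_rot: [180.0, -0.1, -3.0]
contact_force: [0.9, -2.2, 6.0]
gripper_width: 0.0159
gripper_force: 50.0
```

Emit:
send_rows([
  {"slide": [0,-0.01,0],"turn": 0,"gripper": 0},
  {"slide": [0,-0.03,0],"turn": 0,"gripper": 0},
  {"slide": [0,-0.05,0],"turn": 0,"gripper": 0},
  {"slide": [0,-0.07,0],"turn": 0,"gripper": 0},
  {"slide": [0,-0.08,0],"turn": 0,"gripper": 0},
])

```text
time_s: 13.78
tcp_pos: [0.5588, 0.025, 0.156]
eef_rot: [180.0, -0.1, -3.0]
contact_force: [0.2, -1.2, 5.2]
gripper_width: 0.0154
gripper_force: 50.0
```

```bash
python3 - <<'E'
from h import *
b=cap('side');b=cap('side','b9.png');a=cap('scene');rel(.559,.0415,.156,-3)
A=cv2.resize(a['img'][135:275,230:380,::-1],(386,360),interpolation=cv2.INTER_CUBIC)
B=cv2.resize(b['img'][180:330,160:320,::-1],(384,360),interpolation=cv2.INTER_CUBIC)
cv2.imwrite('pics/c9.png',np.hstack([A,B]))
E
```

```text
tcp [0.5589 0.0251 0.156 ] rot [-1.7998e+02 -1.3000e-01 -2.9500e+00] F [-0.4  0.5  5.9] w 0.0158
slide [-0.005 -0.109  0.   ] turn 0.0005700388547207632
```

View pics/c9.png

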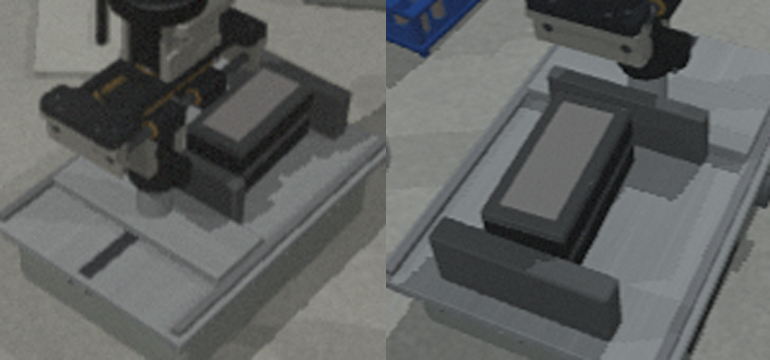

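The scene and side views show the clamp bar close behind the pile with a small gap left. I'll continue slowly.

Emit:
send_rows([
  {"slide": [0,-0.02,0],"turn": 0,"gripper": 0},
  {"slide": [0,-0.04,0],"turn": 0,"gripper": 0},
  {"slide": [0,-0.06,0],"turn": 0,"gripper": 0},
  {"slide": [0,-0.075,0],"turn": 0,"gripper": 0},
  {"slide": [0,-0.085,0],"turn": 0,"gripper": 0},
])

```text
time_s: 14.35
tcp_pos: [0.5595, 0.0377, 0.156]
eef_rot: [-180.0, -0.1, -3.0]
contact_force: [-0.0, -1.5, 5.1]
gripper_width: 0.0156
gripper_force: 50.0
```

Emit:
send_rows([
  {"slide": [0,-0.007,0],"turn": 0,"gripper": 0},
  {"slide": [0,-0.014,0],"turn": 0,"gripper": 0},
  {"slide": [0,-0.02,0],"turn": 0,"gripper": 0},
  {"slide": [0,-0.027,0],"turn": 0,"gripper": 0},
  {"slide": [0,-0.034,0],"turn": 0,"gripper": 0},
])

```text
time_s: 14.77
tcp_pos: [0.5598, 0.0419, 0.1561]
eef_rot: [179.9, -0.1, -3.0]
contact_force: [1.6, -4.5, 5.3]
gripper_width: 0.0155
gripper_force: 50.0
```

Emit:
send_rows([
  {"slide": [0,-0.007,0],"turn": 0,"gripper": 0},
  {"slide": [0,-0.014,0],"turn": 0,"gripper": 0},
  {"slide": [0,-0.02,0],"turn": 0,"gripper": 0},
  {"slide": [0,-0.027,0],"turn": 0,"gripper": 0},
  {"slide": [0,-0.034,0],"turn": 0,"gripper": 0},
])

```text
time_s: 15.18
tcp_pos: [0.56, 0.0464, 0.156]
eef_rot: [179.9, -0.1, -3.0]
contact_force: [3.4, -12.1, 5.1]
gripper_width: 0.0156
gripper_force: 50.0
```

Emit:
send_rows([
  {"slide": [0,-0.004,0],"turn": 0,"gripper": 0},
  {"slide": [0,-0.008,0],"turn": 0,"gripper": 0},
  {"slide": [0,-0.012,0],"turn": 0,"gripper": 0},
  {"slide": [0,-0.016,0],"turn": 0,"gripper": 0},
  {"slide": [0,-0.02,0],"turn": 0,"gripper": 0},
])

```text
time_s: 15.6
tcp_pos: [0.5599, 0.0468, 0.1561]
eef_rot: [179.7, -0.0, -3.0]
contact_force: [5.8, -23.1, 3.9]
gripper_width: 0.0153
gripper_force: 50.0
```

The clamp stopped with 23 N against the pile, so it is snug. Next I'll turn the knob clockwise while holding the push.

Emit:
send_rows([
  {"slide": [0,0,0],"turn": 0.06,"gripper": 0},
  {"slide": [0,0,0],"turn": 0.12,"gripper": 0},
  {"slide": [0,0,0],"turn": 0.18,"gripper": 0},
  {"slide": [0,0,0],"turn": 0.24,"gripper": 0},
  {"slide": [0,0,0],"turn": 0.3,"gripper": 0},
], newtons=60)

```text
time_s: 16.02
tcp_pos: [0.5597, 0.0463, 0.156]
eef_rot: [179.7, -0.2, -30.2]
contact_force: [5.1, -21.9, 4.6]
gripper_width: 0.0152
gripper_force: 60.0
```

Emit:
send_rows([
  {"slide": [0,0,0],"turn": 0.06,"gripper": 0},
  {"slide": [0,0,0],"turn": 0.12,"gripper": 0},
  {"slide": [0,0,0],"turn": 0.18,"gripper": 0},
  {"slide": [0,0,0],"turn": 0.24,"gripper": 0},
  {"slide": [0,0,0],"turn": 0.3,"gripper": 0},
])

```text
time_s: 16.43
tcp_pos: [0.5594, 0.046, 0.156]
eef_rot: [179.8, -0.3, -57.2]
contact_force: [3.7, -22.2, 4.7]
gripper_width: 0.0157
gripper_force: 60.0
```

```bash
python3 - <<'E'
from h import *
cap('side');rel(.56,.0468,.156,-93);print(get_state()['moment'].round(2))
E
```

```text
tcp [0.5594 0.046  0.156 ] rot [179.76  -0.32 -57.65] F [  3.8 -22.3   5.9] w 0.0157
slide [-0.002 -0.006  0.   ] turn 0.3927765392213013
[-8.47 -1.32 -0.01]
```

Emit:
send_rows([
  {"slide": [0,0,0],"turn": 0.07,"gripper": 0},
  {"slide": [0,0,0],"turn": 0.14,"gripper": 0},
  {"slide": [0,0,0],"turn": 0.21,"gripper": 0},
  {"slide": [0,0,0],"turn": 0.28,"gripper": 0},
  {"slide": [0,0,0],"turn": 0.34,"gripper": 0},
])

```text
time_s: 16.9
tcp_pos: [0.5589, 0.0458, 0.156]
eef_rot: [179.9, -0.4, -87.9]
contact_force: [1.9, -22.2, 7.7]
gripper_width: 0.0155
gripper_force: 60.0
```

Emit:
send_rows([
  {"slide": [0,0,0],"turn": 0.02,"gripper": 0},
  {"slide": [0,0,0],"turn": 0.04,"gripper": 0},
  {"slide": [0,0,0],"turn": 0.06,"gripper": 0},
  {"slide": [0,0,0],"turn": 0.075,"gripper": 0},
  {"slide": [0,0,0],"turn": 0.075,"gripper": 0},
])

```text
time_s: 17.32
tcp_pos: [0.5588, 0.0458, 0.156]
eef_rot: [179.9, -0.4, -94.4]
contact_force: [0.1, -21.9, 6.5]
gripper_width: 0.0157
gripper_force: 60.0
```

```bash
python3 - <<'E'
from h import *
cap('side');rel(.56,.0468,.156,-93);print(get_state()['moment'].round(2))
E
```

```text
tcp [0.5588 0.0458 0.156 ] rot [179.94  -0.42 -94.36] F [  2.3 -22.4   7.6] w 0.0153
slide [-0.007 -0.008  0.   ] turn -0.015100308527123237
[-8.34 -0.53  0.02]
```

Emit:
send_rows([
  {"slide": [0,0,0],"turn": 0.02,"gripper": 0},
  {"slide": [0,0,0],"turn": 0.03,"gripper": 0},
  {"slide": [0,0,0],"turn": 0.03,"gripper": 0},
  {"slide": [0.008,0,0],"turn": 0.02,"gripper": 0},
  {"slide": [0.015,0,0],"turn": 0.01,"gripper": 0},
])

```text
time_s: 17.78
tcp_pos: [0.5588, 0.0455, 0.156]
eef_rot: [180.0, -0.2, -95.2]
contact_force: [-1.7, -9.6, 8.8]
gripper_width: 0.0157
gripper_force: 60.0
```

Emit:
send_rows([
  {"slide": [0,0,0],"turn": 0,"gripper": 0.2},
  {"slide": [0,0,0],"turn": 0,"gripper": 0.4},
  {"slide": [0,0,0],"turn": 0,"gripper": 0.5},
  {"slide": [0,0,0],"turn": 0,"gripper": 0.5},
  {"slide": [0,0,0],"turn": 0,"gripper": 0.5},
])

```text
time_s: 18.2
tcp_pos: [0.5591, 0.0489, 0.1547]
eef_rot: [180.0, 0.0, -95.2]
contact_force: [0.5, 0.1, -0.1]
gripper_width: 0.0389
gripper_force: 0.0
```

Emit:
send_rows([
  {"slide": [0,0,0],"turn": 0,"gripper": 0.5},
  {"slide": [0,0,-0.1],"turn": 0,"gripper": 0.5},
  {"slide": [0,0,-0.3],"turn": 0,"gripper": 0.5},
  {"slide": [0,0,-0.5],"turn": 0,"gripper": 0.5},
  {"slide": [0,0,-0.65],"turn": 0,"gripper": 0.5},
])

```text
time_s: 18.62
tcp_pos: [0.5596, 0.0488, 0.2547]
eef_rot: [-179.9, 0.0, -95.2]
contact_force: [0.1, -0.7, 0.7]
gripper_width: 0.0438
gripper_force: 0.0
```

Emit:
send_rows([
  {"slide": [-0.2,0,0],"turn": 0,"gripper": 0.5},
  {"slide": [-0.4,0,0],"turn": 0,"gripper": 0.5},
  {"slide": [-0.6,0,0],"turn": 0,"gripper": 0.5},
  {"slide": [-0.7,0,0],"turn": 0,"gripper": 0.5},
  {"slide": [-0.7,0,0],"turn": 0,"gripper": 0.5},
])

```text
time_s: 19.03
tcp_pos: [0.5688, 0.1559, 0.2519]
eef_rot: [180.0, 0.0, -95.1]
contact_force: [-0.0, -0.2, -1.0]
gripper_width: 0.044
gripper_force: 0.0
```

```bash
python3 - <<'E'
from h import *
w=cap('wrist');w=cap('wrist','w10.png');a=cap('scene','a10.png');b=cap('side','b10.png');rel(.56,.0468,.156,-93)
print(w['origin'],w['attitude'])
A=cv2.resize(a['img'][135:275,230:380,::-1],(257,240),interpolation=cv2.INTER_CUBIC)
B=cv2.resize(b['img'][180:330,160:320,::-1],(257,240),interpolation=cv2.INTER_CUBIC)
W=cv2.resize(w['img'][:,130:430,::-1],None,fx=1.14,fy=1.14,interpolation=cv2.INTER_CUBIC)
W=cv2.resize(w['img'][:300,130:430,::-1],(480,480),interpolation=cv2.INTER_CUBIC)
cv2.imwrite('pics/c10.png',np.hstack([np.vstack([A,B]),W]))
E
```

```text
tcp [0.5685 0.1525 0.2522] rot [ 1.7998e+02 -2.0000e-02 -9.5230e+01] F [0.1 0.3 0.3] w 0.0436
slide [ 0.707 -0.008  0.641] turn -0.02479027913844239
[0.56195892 0.07910776 0.4108197 ] [ 1.63943748e+02 -5.03753186e-02  1.74943030e+02]
```

View pics/c10.png

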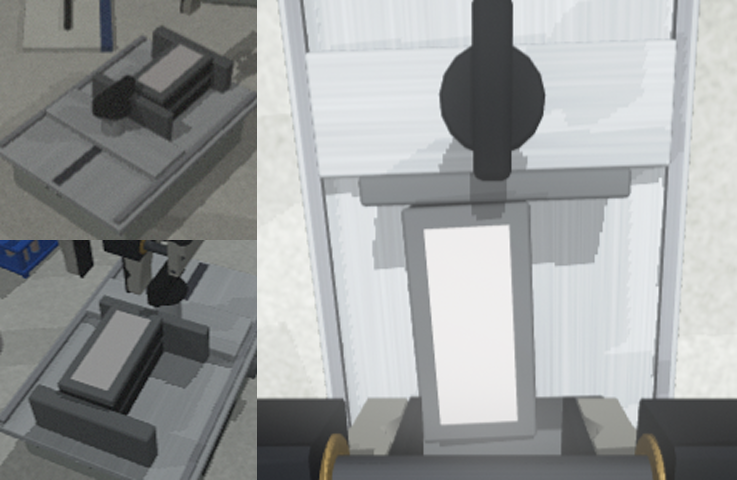

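The knob bar now lies along the slide and the pile is between the bars. The top lid, with corners near (405,210), (528,203) and (425,440), looks slightly askew to the bar, so I'll measure it.

```bash
python3 - <<'E'
from h import *
w=cap('wrist')
def L(n,p,q,z):
    P,Q=[back(w,((u-257)/1.6+129.7,v/1.6-.2),z)[:2] for u,v in(p,q)]; d=P-Q; print(n,P.round(4),Q.round(4),'len',np.linalg.norm(d).round(4),'ang',np.degrees(np.arctan2(d[1],d[0])).round(2))
L('panel L',(424,228),(440,426),.15);L('panel R',(510,225),(518,420),.15);L('panel near',(424,229),(510,225),.15);L('panel far',(440,426),(518,421),.15)
L('lid L',(404,212),(426,440),.15);L('lid near',(404,208),(528,203),.15)
L('bar face top',(363,205),(630,198),.14);L('bar back top',(361,177),(630,170),.14)
L('foot back',(306,52),(675,40),.104);L('foot front',(318,177),(670,163),.104)
L('knob L',(473,5),(474,170),.175);L('knob R',(512,5),(511,170),.175)
L('rail',(322,180),(343,395),.09);L('railR',(663,180),(656,395),.09)
im=cv2.imread('pics/b10.png');cv2.imwrite('pics/c11.png',cv2.resize(im[210:330,165:265],(600,600)[:1]*2 and None,fx=5,fy=5,interpolation=cv2.INTER_CUBIC))
im2=cv2.imread('pics/a10.png');cv2.imwrite('pics/c11.png',np.hstack([cv2.resize(im[210:310,165:265],(400,400),interpolation=cv2.INTER_CUBIC),cv2.resize(im2[145:235,270:370],(400,400),interpolation=cv2.INTER_CUBIC)]))
E
```

```text
panel L [0.5955 0.0964] [0.5999 0.1983] len 0.102 ang -92.47
panel R [0.555  0.0987] [0.559  0.1986] len 0.1 ang -92.29
panel near [0.5955 0.0969] [0.555  0.0987] len 0.0405 ang -2.58
panel far [0.5999 0.1983] [0.5591 0.1992] len 0.0408 ang -1.21
lid L [0.6039 0.0883] [0.6082 0.2056] len 0.1174 ang -92.1
lid near [0.6036 0.0865] [0.5459 0.0894] len 0.0578 ang -2.95
bar face top [0.6248 0.0836] [0.4962 0.092 ] len 0.1289 ang -3.74
bar back top [0.6237 0.0707] [0.4959 0.0791] len 0.1281 ang -3.77
foot back [0.6502 0.0068] [0.4631 0.0183] len 0.1875 ang -3.51
foot front [0.655  0.0677] [0.4657 0.0777] len 0.1896 ang -3.02
knob L [0.563  0.0127] [0.5687 0.073 ] len 0.0605 ang -95.36
knob R [0.5481 0.0141] [0.5534 0.0744] len 0.0605 ang -95.01
rail [0.6573 0.0691] [0.6672 0.1993] len 0.1306 ang -94.32
railR [0.4653 0.0866] [0.4702 0.2173] len 0.1308 ang -92.18
```

View pics/c11.png

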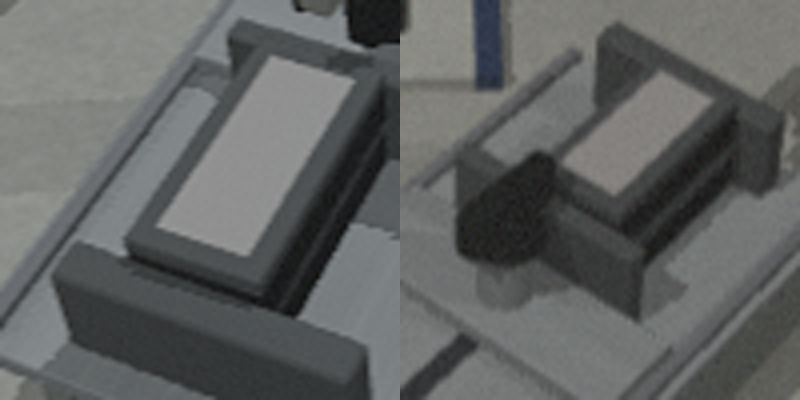

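```bash
python3 - <<'E'
from h import *
a=cap('scene');b=cap('side')
p=lambda c,u,v,z:print(back(c,(u,v),z).round(4))
# right long edges, side view: top lid edge, lower tray lid edge (crop scale 4)
for u,v,z in [(265,290,.15),(380,90,.15),(292,305,.12),(383,150,.12)]: p(b,u/4+164.6,v/4+209.6,z)
for u,v,z in [(222,225,.15),(335,110,.15),(240,255,.12),(335,145,.12)]: p(a,u/4+269.6,v/4.444+144.6,z)
E
```

```text
[0.5471 0.2125 0.15  ]
[0.5442 0.1025 0.15  ]
[0.5457 0.197  0.12  ]
[0.5413 0.1097 0.12  ]
[0.6112 0.0839 0.15  ]
[0.613  0.1998 0.15  ]
[0.6149 0.0999 0.12  ]
[0.6117 0.2078 0.12  ]
```

The sides of the two trays line up within about 3 mm. The pile is clamped and the knob is at its stop, with the arm clear, so I'm handing it in.

```bash
python3 -c "
from plant import order
print(order.close_job())"
```

```text
the job is handed in; nothing more can be done
None
```

The full-length tray is stacked on its twin, with the sides lined up within about 3 mm and the tray within about 1° of square to the shaker. The clamp was pushed up against the pile at about 23 N, its knob turned clockwise about 92° to the end stop, the short tray was not touched, and the job is handed in (no verdict was returned).

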